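Put the oiled long dice up to dry and stopper the oil

ROBOT

A 6-joint arm with a two-finger parallel gripper is mounted at the origin on the work surface. World frame = base frame: x ahead of the robot, y to its left, z up, the work surface at z = 0. Lengths are in m, angles in degrees, forces in N, time in s.
With the tool pointing down it reaches from about 0.4 to 0.825 m from the base axis. Payload 7 kg.
Tool frame: the origin (TCP) lies between the finger pads; the fingertips stand 19 mm ahead of it and the grasp point (between the pads) is the TCP; z points along the fingers, y is the line along which they close (so a half turn about z gives the same grasp; the last joint's range is limited). The gripper opens to 88 mm and grips with 3 to 60 N. Pads are 19 mm wide; open, the fingers measure 130 mm over their backs; the gripper's body (78 mm by 193 mm) begins 47 mm behind the grasp point.
Start: joints at [86.293, 20.546, 0.682, 0, -70.136, -16.507], TCP at [0.233, 0.633, 0.246] pointing down, gripper open.
Joint ranges: [-176.03, 176.03], [-82.01, 121.73], [-58.28, 71.71], [-173.87, 95.51], [-174.79, -0.11], [-173.66, 173.66]. Speed limits (degrees/s): [136.94, 136.94, 172.46, 180, 180, 180].

INTERFACE

Orientations are given as [roll, pitch, yaw] about the fixed x, y, z axes, in that order (R = Rz(yaw) Ry(pitch) Rx(roll)).
In Python, from plant import get_obs, snapshot, close_job, spot_in, spot_point gives the robot as it stands.
- The arm moves only by the tool play_rows, never from a script. Its argument "plan" is a list of rows, each a list of 6 numbers: the shift along the tool's x, y, z in cm, then the turn, a rotation vector about the tool's x, y, z in degrees. A call has 1 to 20 rows; each row shifts and turns the commanded pose from where the row before left it, along the tool's axes as they then stand; what a row does not reach is not made up. A row lasts 1/12 s, in which the tool goes at most 41.7 mm and 7.16 degrees, less where a joint would pass 70% of its speed; a pose out of reach is approached as far as the arm can. A call is refused whole if a number of a shift passes 4.17 or a number of a turn 7.16, either way. A call with a gripper value outside its range is refused whole. "grip" is the finger opening in cm, from 0 to 8.76, set as the call begins (left out, the last holds). The fingers move at their own pace and stop on an object; the grip force is fixed at half the most. Time passes only in rows, so rows that do not move let the fingers close. It gives the time, the measured TCP pose, the force, the opening and the grip force at its end, in the units of the state.
- get_obs(): the state, without advancing time (a new reading comes with each control period).
- snapshot(name): name is "side" or "top"; returns a dict with "frame" (420x560x3 uint8, red, green, blue), "fx", "fy", "cx", "cy" (pixels), "k1" (the pictures are not rectified: a ray, as slopes to the right and down, at radius r is drawn at 1 + k1 r^2 times it, then the intrinsics apply), "position" and "attitude" of the camera in the world. Camera axes: x right, y down, z forward; pixel columns grow to the right and rows downward; lengths in m; the calibration is good to about 2 mm. A picture is of the moment at which its call begins. There is no depth.
- close_job(): hands the job in; it is judged then, once.
Trained networks look in the newest picture that a camera, given by its name, has taken for a name from the list of things; names that differ only in an ending like _2 or _b are one class to them, and where a whole thing is asked for, a point or a joint stands for the part that bears it (a point fixed in the world has none). Each returns a list of dicts, best first, with "score" (0 to 1); they miss things now and then, are a little off and sometimes report something else, mostly with a low value. They report only what shows in the picture. A call takes as long as a camera call.
- spot_in(camera, thing): "position" ([x, y, z] in m, in world coordinates, good to about 4 mm: the middle of the surface that is visible of it).
- spot_point(camera, thing): "position" ([x, y, z] in m, in world coordinates, good to about 4 mm: a listed point, or the origin of a listed thing).
The state is a dict: "clock": time; "joint_pos": joint angles; "qvel": joint speeds; "tau": joint torques, N m; "tool_pos": TCP position; "orientation": TCP orientation; "force": force on the tool from outside, world axes, zero at the start; "moment": the same for the moment, N m; "opening": finger opening in m; "gripper_force": force on a finger pad.
Only numpy, scipy, OpenCV 4.12 (cv2) and the standard library are available. Lean on these libraries where they do the work, as an engineer would, in place of code of your own. Each camera call takes 0.05 s, during which the arm holds its last target. There are 200 camera calls.

TASK

The two long bone dice in the walnut tray have just been oiled: lay both straight across the narrow top of the drying ridge, each balanced at its middle, a finger's width clear of one another and of the small cube already drying there, without dropping them. Close the upright oil flask too, with its stopper set fully home. Leave the cube on the ridge, the magnifier, the pip drill and the burnisher as they are.

Things in the scene. Friction and masses are not known exactly. Their poses are not given: they have to be found in the camera images.
- stand: Fixed walnut drying ridge. Origin: centre of the underside of its foot, on the counter; z up. Sizes in mm: foot 70 (x) x 300 (y) x 12 high; on it stands an upright board 16 thick (x), 320 long (y), whose flat top is 85 above the origin. The ridge runs along the body's y axis; dice are laid across it, along its x axis.
- tray: Walnut dice tray, fixed, open-topped, 170 (x) x 240 (y) x 28 mm high outside, walls 8 mm thick, inner floor 8 mm above the origin. Origin: centre of its underside; z up.
- die_a: Long four-sided bone die, a bar 80 x 22 x 22 mm with a row of dark pips on its long sides, about 75 g. Origin at its centre, x along its length. It starts lying flat in the tray, beside its twin and a rough cube.
- die_b: The twin of die_a: 80 x 22 x 22 mm bar, origin at its centre, x along its length; starts lying flat in the tray.
- rough_cube: Rough bone cube, 24 mm, origin at its centre, loose in the tray between the two long dice. It is not part of the work and may be nudged.
- ridge_cube: Bone cube, 24 mm, one pip a side, origin at its centre. It sits loose on top of the ridge, anywhere within 60 mm of the middle of its length. Leave it there.
- flask: Blue glazed oil flask, loose, about 450 g, standing upright. Origin: centre of its underside, z up along its axis. Body 78 mm in diameter, sloping shoulder from 45 to 62 mm high, then a straight neck 32 mm outside and 25 mm inside; the rim is 100 mm above the origin, the bore about 38 mm deep.
- flask_mouth (a point): Centre of the flask's open mouth, level with its rim (100 mm above the flask's origin).
- stopper: Round stopper, about 60 g, standing upright on its narrow end on the counter. Origin: centre of its narrow end, z up its axis. Brass taper 16 mm in diameter at the end growing to 22 mm at 26 mm up, then a walnut head 34 mm in diameter and 18 mm high (total 44 mm). Fully home, the head's underside rests on the flask's rim, its origin 74 mm above the flask's origin.
- magnifier: Brass magnifier on a stand, loose bystander: base disc 80 mm in diameter, post, upright round lens in the body's y-z plane with its centre 118 mm up; 156 mm high in all, 76 mm wide. Origin: centre of its underside.
- drill: Steel pip drill, loose bystander lying along its x axis: from -55 to +63 mm, 18 mm thick. Origin on the counter under it.
- burnisher: Agate burnisher with wooden handle, loose bystander lying along its x axis: from -60 to +72 mm, 20 mm thick. Origin on the counter under it. Farther to the right, out of the way (beyond y = -0.46 m), stands a tilting tin bin of rough cubes in a frame, 170 mm high.

How it is judged (in metres and radians):
At the end, for the whole second after the job is handed in: Both dice rest on the ridge (centres within 12 mm of its middle plane, 155 mm of its middle, 91-101 mm up, square within 0.3 rad, over 34 mm from each other and the cube); flask upright within 0.1 rad; stopper home: within 5 mm of the axis, 70-78 mm up, aligned within 0.1 rad (x of die_a in the frame of stand between -0.012 and 0.012 m and y of die_a in the frame of stand between -0.155 and 0.155 m and z of die_a in the frame of stand between 0.091 and 0.101 m and angle between the x axis of each of die_a, die_b and the x axis of stand, either way round below 0.3 rad and distance between each of die_a, die_b and ridge_cube above 0.034 m and linear speed of each of die_a, die_b, flask, stopper below 0.02 m/s and x of die_b in the frame of stand between -0.012 and 0.012 m and y of die_b in the frame of stand between -0.155 and 0.155 m and z of die_b in the frame of stand between 0.091 and 0.101 m and distance between die_a and die_b above 0.034 m and horizontal distance between stopper and flask_mouth below 0.005 m and z of stopper in the frame of flask between 0.07 and 0.078 m and angle between the z axis of stopper and the z axis of flask, either way round below 0.1 rad and angle between flask's own z axis and vertical below 0.1 rad); the robot touches nothing.
It fails at once if the cube drying on the ridge is moved more than 12 mm (distance of ridge_cube from where it was at the start of the episode above 0.012 m).
It fails at once if the magnifier, drill or burnisher is moved more than 30 mm (distance of any of magnifier, drill, burnisher from where it was at the start of the episode above 0.03 m).
It fails at once if the oil flask is tipped by more than 0.4 rad (angle between flask's own z axis and vertical above 0.4 rad).
It fails at once if a long die is dropped (free of the fingers and faster than 0.5 m/s, a fall of about 13 mm) ((linear speed of die_a above 0.5 m/s and contact force between the fingers and die_a below 0.05 N) or (linear speed of die_b above 0.5 m/s and contact force between the fingers and die_b below 0.05 N)).
It also fails if it takes over 67 s, if anything falls off the work surface, if the arm or the gripper's body presses on something with over 40 N, if the wrist force passes 120 N, or if a joint passes its speed limit or range.

## Working session

There is one attempt and no reset: what is moved stays moved. The work goes in short steps, Python scripts to look and compute and a tool call to move; the robot and the scene stay as the last step left them, time stands still between calls to the robot, and variables do not carry over. Pictures are saved under pics/ and viewed, at most 10 in all, crops included, and the job is handed in when it is done.

Besides the shell and the picture viewer there is one more tool, called after "Call:" as name([rows], argument=value, ...), one row to a line, values as JSON. play_rows: Moves the arm, as the interface text tells. Its arguments: {"type":"object","properties":{"plan":{"type":"array","items":{"type":"array","items":{"type":"number"}}},"grip":{"type":"number"}},"required":["plan"]}

```bash
mkdir -p pics; ls; python3 - <<'E'
from plant import *
import cv2
o=get_obs();print(o['clock'],o['tool_pos'],o['orientation'],o['opening'])
for c in('top','side'):
    s=snapshot(c);cv2.imwrite(f'pics/{c}1.png',s['frame'][:,:,::-1])
    print(c,{k:s[k] for k in s if k!='frame'})
    for t in('stand','tray','die_a','rough_cube','ridge_cube','flask','flask_mouth','stopper','magnifier','drill','burnisher'):
        print(t,[([round(float(v),3) for v in d['position']],round(d['score'],2)) for d in spot_point(c,t)[:4]])
E
```

```text
pics
0.0 [0.23307484 0.63299322 0.24463667] [ 1.79905233e+02 -8.61966385e-03 -2.02190204e+01] 0.08734800694082204
top {'fx': 382.29682364095964, 'fy': 382.29682364095964, 'cx': 277.8596893004969, 'cy': 212.8930834377976, 'k1': -0.02441538216128684, 'position': array([ 0.53049251, -0.03467631,  1.07121351]), 'attitude': array([-1.77111645e+02,  1.26696652e-01, -9.01022289e+01])}
stand [([0.59, -0.133, 0.091], 0.72), ([0.44, -0.302, 0.0], 0.54)]
tray [([0.461, 0.285, -0.003], 0.68)]
die_a [([0.439, 0.23, 0.019], 0.84), ([0.473, 0.345, 0.021], 0.83)]
rough_cube [([0.456, 0.277, 0.018], 0.46)]
ridge_cube [([0.588, -0.13, 0.094], 0.43)]
flask [([0.444, 0.013, 0.001], 0.89), ([0.426, -0.188, 0.0], 0.65)]
flask_mouth [([0.448, 0.013, 0.104], 0.89)]
stopper [([0.652, -0.388, -0.001], 0.51), ([0.44, -0.305, 0.001], 0.5)]
magnifier [([0.726, 0.18, -0.002], 0.75), ([0.59, -0.131, 0.093], 0.36)]
drill [([0.425, -0.188, 0.002], 0.71)]
burnisher [([0.654, -0.392, -0.005], 0.78)]
side {'fx': 522.0138500466385, 'fy': 522.0138500466385, 'cx': 269.53070216617834, 'cy': 216.94784641680965, 'k1': 0.05916873530721165, 'position': array([ 0.26149318, -0.7759972 ,  0.9927303 ]), 'attitude': array([-138.17431592,    1.10246695,  -22.70647756])}
stand [([0.587, -0.102, 0.001], 0.64)]
tray [([0.462, 0.281, 0.0], 0.75)]
die_a [([0.44, 0.234, 0.02], 0.85), ([0.478, 0.34, 0.02], 0.7)]
rough_cube [([0.455, 0.278, 0.024], 0.6), ([0.651, -0.388, -0.001], 0.16)]
ridge_cube [([0.587, -0.133, 0.095], 0.55)]
flask [([0.442, 0.018, 0.001], 0.88), ([0.461, 0.282, -0.001], 0.16)]
flask_mouth [([0.444, 0.018, 0.102], 0.85), ([0.44, 0.234, 0.021], 0.23)]
stopper [([0.437, -0.307, 0.005], 0.49)]
magnifier [([0.733, 0.179, 0.001], 0.56)]
drill [([0.427, -0.186, 0.001], 0.9)]
burnisher [([0.648, -0.387, 0.005], 0.9)]
```

View pics/top1.png

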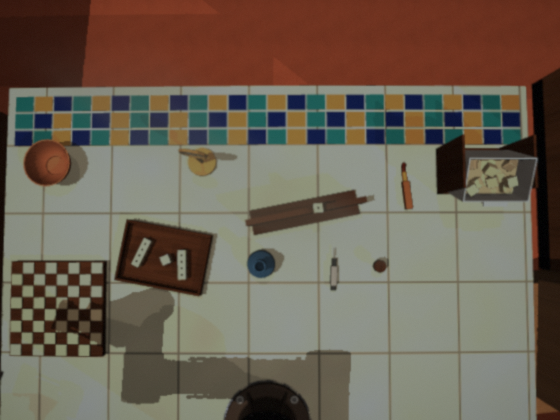

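View pics/side1.png

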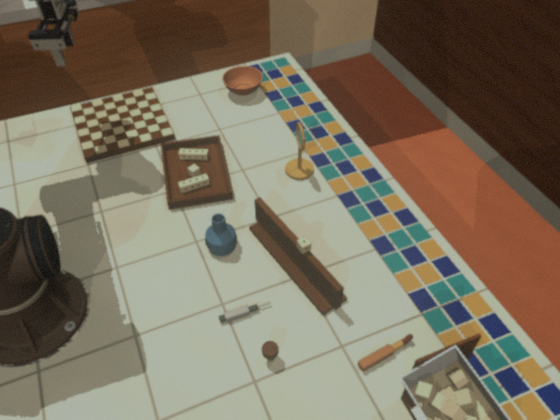

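```bash
cat > h.py <<'E'
from plant import *
import cv2, numpy as np
from scipy.spatial.transform import Rotation as R
def world(s,uv,z):
    K=np.array([[s['fx'],0,s['cx']],[0,s['fy'],s['cy']],[0,0,1]])
    p=cv2.undistortPoints(np.array(uv,float).reshape(-1,1,2),K,np.array([s['k1'],0,0,0])).reshape(-1,2)
    d=np.c_[p,np.ones(len(p))]@R.from_euler('xyz',s['attitude'],degrees=True).as_matrix().T
    c=np.array(s['position']); return (c+d*((z-c[2])/d[:,2])[:,None])[:,:2]
def pix(s,P):
    K=np.array([[s['fx'],0,s['cx']],[0,s['fy'],s['cy']],[0,0,1]])
    M=R.from_euler('xyz',s['attitude'],degrees=True).as_matrix().T
    return cv2.projectPoints(np.array(P,float).reshape(-1,1,3),cv2.Rodrigues(M)[0],-M@np.array(s['position']),K,np.array([s['k1'],0,0,0]))[0].reshape(-1,2)
def blobs(s,box,z,amin=20,thr=110):
    u0,v0,u1,v1=box; g=cv2.cvtColor(s['frame'],cv2.COLOR_RGB2HSV)[v0:v1,u0:u1]
    m=(g[:,:,2]>thr).astype(np.uint8); m=cv2.morphologyEx(m,cv2.MORPH_CLOSE,np.ones((3,3)))
    out=[]
    for c in cv2.findContours(m,cv2.RETR_EXTERNAL,cv2.CHAIN_APPROX_NONE)[0]:
        if cv2.contourArea(c)<amin: continue
        w=world(s,c.reshape(-1,2)+[u0,v0],z)*1000
        (x,y),(a,b),t=cv2.minAreaRect(w.astype(np.float32))
        if a<b: a,b,t=b,a,t+90
        out.append([round(v,1) for v in(x,y,a,b,(t+90)%180-90)])
    return out
E
python3 - <<'E'
from h import *
t=snapshot('top');s=snapshot('side')
print(blobs(t,(128,230,200,286),.03),blobs(t,(310,200,328,216),.109))
print(blobs(s,(172,145,215,195),.03))
f=t['frame'][:,:,::-1]
a=cv2.resize(f[180:245,235:385],None,fx=5,fy=5,interpolation=3)
b=cv2.resize(f[235:295,235:300],None,fx=5,fy=5,interpolation=3); c=cv2.resize(f[235:295,320:400],None,fx=5,fy=5,interpolation=3)
bb=np.zeros((625,750,3),np.uint8);bb[:325]=a;bb[325:,:325]=b;bb[325:,330:730]=c
cv2.imwrite('pics/c1.png',cv2.convertScaleAbs(bb[:600],alpha=1.8))
g=s['frame'][:,:,::-1]
a=cv2.resize(g[195:315,245:350],None,fx=4,fy=4,interpolation=3);b=cv2.resize(g[205:265,195:245],None,fx=4,fy=4,interpolation=3);c=cv2.resize(g[330:370,250:290],None,fx=4,fy=4,interpolation=3)
bb=np.zeros((480,640,3),np.uint8);bb[:,:420]=a;bb[:240,430:630]=b;bb[250:410,430:590]=c
cv2.imwrite('pics/c2.png',cv2.convertScaleAbs(bb,alpha=1.3))
E
```

```text
[[456.4, 275.2, 21.9, 21.9, 26.5], [443.3, 229.5, 78.5, 19.1, 0.6], [476.5, 342.2, 77.4, 19.7, -26.1]] [[593.3, -132.7, 22.8, 22.4, 9.4]]
[[440.5, 246.6, 92.5, 84.4, -87.3], [472.0, 333.6, 85.9, 46.1, -27.2]]
```

View pics/c1.png

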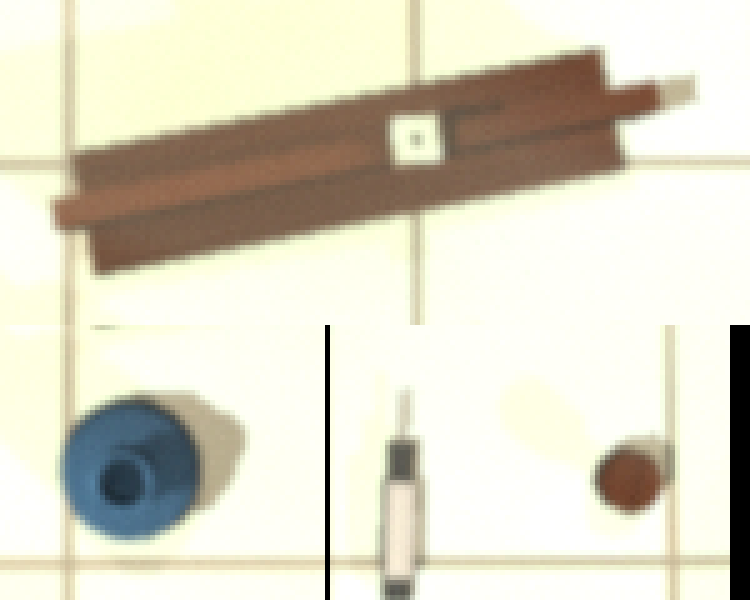

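View pics/c2.png

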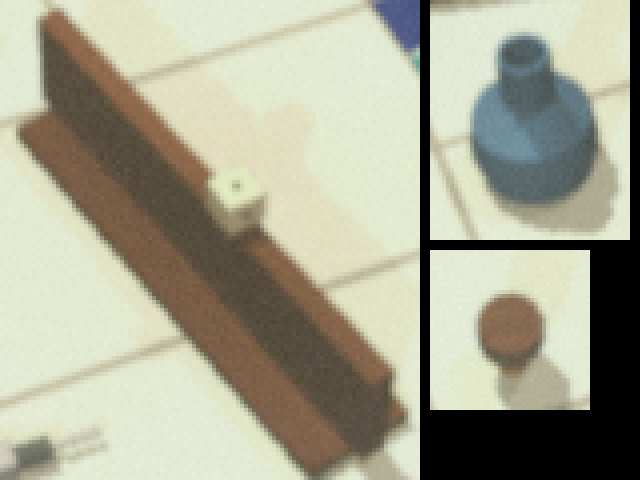

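```bash
python3 - <<'E'
from h import *
t=snapshot('top');s=snapshot('side')
o=-.4
print('mouth',world(t,[[259.6+o,266.2+o]],.1),world(s,[[218.6,217.4]],.1))
print('stop',world(t,[[379.8+o,266+o]],.044),world(s,[[270.3,347.3]],.044))
e=world(t,[[245.7+o,223+o],[366.7+o,199.4+o]],.085);d=e[1]-e[0]
c=e.mean(0);print('ends',e,np.linalg.norm(d),c,np.degrees(np.arctan2(d[1],d[0])))
u=d/np.linalg.norm(d);n=np.array([-u[1],u[0]])
P=[list(c+u*a+n*b)+[.085] for a in(-.16,.16) for b in(-.008,.008)]
q=pix(s,P);print('side crop px pred',(q-[245,195])*4+1.5)
# dice in side: mid-top projected vs box
for x,y in((.4433,.2295),(.4765,.3422)):print(pix(s,[x,y,.03]))
g=cv2.cvtColor(s['frame'],cv2.COLOR_RGB2GRAY)[140:200,165:225]
cv2.imwrite('pics/c3.png',cv2.convertScaleAbs(cv2.resize(s['frame'][140:200,165:225,::-1],None,fx=7,fy=7,interpolation=3),alpha=1.3))
E
```

```text
mouth [[0.44568679 0.0147882 ]] [[0.44633748 0.01352601]]
stop [[ 0.44058221 -0.30397406]] [[ 0.43962056 -0.30696979]]
ends [[ 0.55533202  0.05148639]
 [ 0.615848   -0.26169968]] 0.31897915551446687 [ 0.58559001 -0.10510664] -79.06369303844849
side crop px pred [[ 36.89563624  15.59540544]
 [ 59.16806509   4.74117324]
 [370.0527493  383.72767493]
 [394.34125376 369.1214119 ]]
[[193.37681635 179.68257983]]
[[192.78851163 150.60395025]]
```

View pics/c3.png

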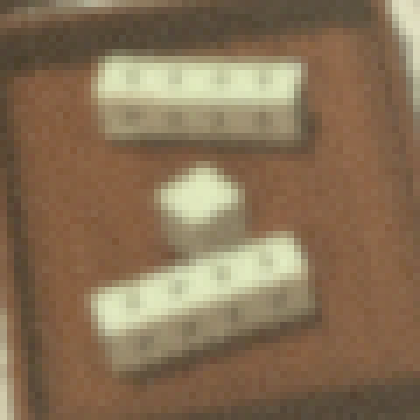

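Call:
play_rows([
  [2.35,1.35,0.85,0,0,0],
  [2.35,1.35,0.85,0,0,0],
  [2.35,1.35,0.85,0,0,0],
  [2.35,1.35,0.85,0,0,0],
  [2.35,1.35,0.85,0,0,0],
  [2.35,1.35,0.85,0,0,0],
  [2.35,1.35,0.85,0,0,0],
  [2.35,1.35,0.85,0,0,0],
  [2.35,1.35,0.85,0,0,0],
  [2.35,1.35,0.85,0,0,0],
  [2.35,1.35,0.85,0,0,0],
  [2.35,1.35,0.85,0,0,0],
  [2.35,1.35,0.85,0,0,0],
  [2.35,1.35,0.85,0,0,0],
  [0,0,0,0,0,3],
  [0,0,0,0,0,2.9],
  [0,0,0,0,0,0],
  [0,0,0,0,0,0],
], grip=3.2)

```text
clock: 2.9
tool_pos: [0.4768, 0.3424, 0.1267]
orientation: [-180.0, -0.0, -26.0]
force: [-0.1, -0.1, -0.2]
opening: 0.0322
gripper_force: 0.0
```

```bash
cat > go.py <<'E'
import sys
from h import *
# usage: go.py x y z yaw(mm,deg) -> shift in tool axes (cm), then turn about tool z, plus after-turn shift
x,y,z,w=map(float,sys.argv[1:5]);o=get_obs()
M=R.from_euler('xyz',o['orientation'],degrees=True)
W=R.from_euler('xyz',[180,0,w],degrees=True)
d=np.array([x,y,z])/1000-o['tool_pos']
print('t',round(float(o['clock']),2),'pos',np.round(o['tool_pos']*1000,1),'rpy',np.round(o['orientation'],1),'open',round(float(o['opening'])*1000,1),'f',np.round(o['force'],1))
print('shift now',np.round(M.inv().apply(d)*100,2),'turn',np.round((M.inv()*W).as_rotvec(degrees=True),2),'shift if turned first',np.round(W.inv().apply(d)*100,2))
E
python3 go.py 476.5 342 29 -26.1
```

```text
t 2.9 pos [476.8 342.4 126.7] rpy [-180.   -0.  -26.] open 32.2 f [-0.1 -0.1 -0.2]
shift now [-0.01  0.05  9.77] turn [-0.01 -0.    0.06] shift if turned first [-0.01  0.05  9.77]
```

Call:
play_rows([
  [0,0.05,1.5,0,0,0],
  [0,0,1.5,0,0,0],
  [0,0,1.5,0,0,0],
  [0,0,1.5,0,0,0],
  [0,0,1.2,0,0,0],
  [0,0,1,0,0,0],
  [0,0,0.8,0,0,0],
  [0,0,0.6,0,0,0],
  [0,0,0,0,0,0],
])

```text
clock: 3.65
tool_pos: [0.476, 0.3416, 0.0295]
orientation: [179.9, 0.0, -26.1]
force: [-0.3, -0.9, 0.5]
opening: 0.0324
gripper_force: 0.0
```

Call:
play_rows([
  [0,0,0,0,0,0],
  [0,0,0,0,0,0],
  [0,0,0,0,0,0],
  [0,0,0,0,0,0],
  [0,0,0,0,0,0],
], grip=1.0)

```text
clock: 4.07
tool_pos: [0.4767, 0.3423, 0.0312]
orientation: [-179.9, -0.0, -26.1]
force: [-0.1, 0.3, 2.5]
opening: 0.0216
gripper_force: 30.0
```

Call:
play_rows([
  [0,0,-0.5,0,0,0],
  [0,0,-1,0,0,0],
  [0,0,-1.5,0,0,0],
  [0,0,-2,0,0,0],
  [0,0,-2,0,0,0],
  [0,0,-2,0,0,0],
  [0,0,-2,0,0,0],
  [0,0,-2,0,0,0],
  [0,0,-2,0,0,0],
  [0,0,-1,0,0,0],
  [0,0,0,0,0,0],
])

```text
clock: 4.98
tool_pos: [0.4774, 0.3428, 0.1939]
orientation: [-179.7, -0.1, -26.1]
force: [0.6, 0.3, 0.2]
opening: 0.022
gripper_force: 30.0
```

```bash
python3 go.py 565 3 160 10.9; python3 - <<'E'
from h import *
t=snapshot('top');s=snapshot('side')
o=get_obs();p=pix(t,o['tool_pos']);q=pix(s,o['tool_pos']);print(p,q)
u,v=map(int,p[0]);a=cv2.resize(t['frame'][max(v-40,0):v+40,max(u-40,0):u+40],(400,400),interpolation=3)
u,v=map(int,q[0]);b=cv2.resize(s['frame'][max(v-40,0):v+40,max(u-40,0):u+40],(400,400),interpolation=3)
cv2.imwrite('pics/g1.png',cv2.convertScaleAbs(np.hstack([a,b])[:,:,::-1],alpha=1.4))
E
```

```text
t 4.98 pos [477.4 342.8 193.9] rpy [-1.797e+02 -1.000e-01 -2.610e+01] open 22.0 f [0.6 0.3 0.2]
shift now [22.81 26.68  3.29] turn [ -0.25  -0.17 -36.99] shift if turned first [ 2.18 35.03  3.39]
[[115.57363185 255.97485544]] [[184.49835605 102.95095776]]
```

View pics/g1.png

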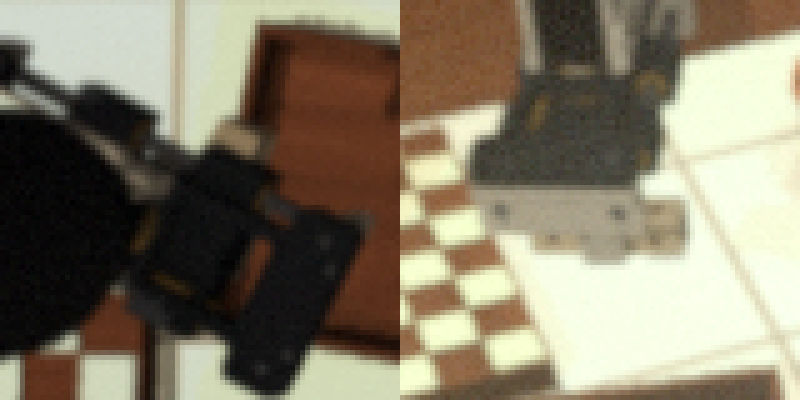

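Call:
play_rows([
  [0,0,0,0,0,-6],
  [0,0,0,0,0,-6],
  [0,0,0,0,0,-6],
  [0,0,0,0,0,-6],
  [0,0,0,0,0,-6],
  [0,0,0,0,0,-7],
  [0.1,1.5,0.2,0,0,0],
])

```text
clock: 5.67
tool_pos: [0.4798, 0.3283, 0.187]
orientation: [179.9, 0.1, 11.4]
force: [0.7, 0.8, -1.3]
opening: 0.0217
gripper_force: 30.0
```

Call:
play_rows([
  [0.16,2.5,0.24,0,0,0],
  [0.16,2.5,0.24,0,0,0],
  [0.16,2.5,0.24,0,0,0],
  [0.16,2.5,0.24,0,0,0],
  [0.16,2.5,0.24,0,0,0],
  [0.16,2.5,0.24,0,0,0],
  [0.16,2.5,0.24,0,0,0],
  [0.16,2.5,0.24,0,0,0],
  [0.16,2.5,0.24,0,0,0],
  [0.16,2.5,0.24,0,0,0],
  [0.16,2.5,0.24,0,0,0],
  [0.16,2.5,0.24,0,0,0],
  [0.16,2.5,0.24,0,0,0],
  [0,1.0,0,0,0,0],
  [0,0,0,0,0,0],
  [0,0,0,0,0,0],
])

```text
clock: 7.0
tool_pos: [0.5633, 0.0015, 0.1564]
orientation: [180.0, 0.1, 10.7]
force: [0.4, -0.3, -0.6]
opening: 0.022
gripper_force: 30.0
```

```bash
python3 go.py 565 3 107.5 10.9;python3 - <<'E'
from h import *
t=snapshot('top');s=snapshot('side')
a=cv2.resize(t['frame'][170:270,230:330],(400,400),interpolation=3)
b=cv2.resize(s['frame'][150:270,215:335],(400,400),interpolation=3)
cv2.imwrite('pics/g2.png',cv2.convertScaleAbs(np.hstack([a,b])[:,:,::-1],alpha=1.4))
E
```

```text
t 7.0 pos [563.3   1.5 156.4] rpy [1.80e+02 1.00e-01 1.07e+01] open 22.0 f [ 0.4 -0.3 -0.6]
shift now [ 0.21 -0.12  4.89] turn [ 0.    0.1  -0.18] shift if turned first [ 0.2  -0.11  4.89]
```

View pics/g2.png

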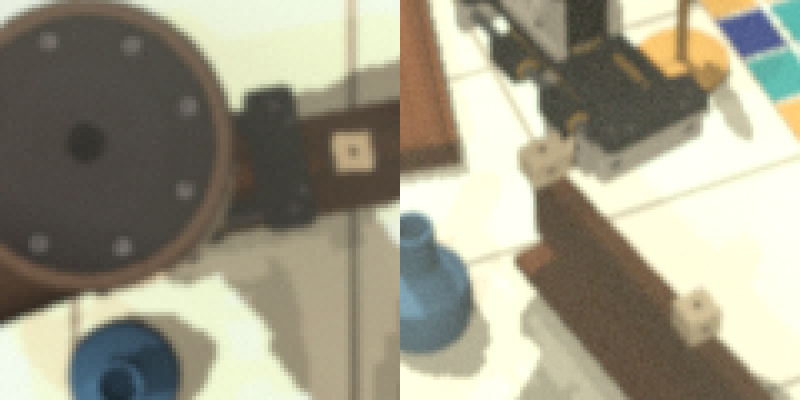

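Call:
play_rows([
  [0.1,-0.1,0.8,0,0,0],
  [0.1,0,1,0,0,0],
  [0,0,1,0,0,0],
  [0,0,0.8,0,0,0],
  [0,0,0.5,0,0,0],
  [0,0,0.2,0,0,0],
  [0,0,0.1,0,0,0],
  [0,0,0.1,0,0,0],
  [0,0,0.0,0,0,0],
  [0,0,0,0,0,0],
])

```text
clock: 7.93
tool_pos: [0.566, 0.0037, 0.1127]
orientation: [-180.0, -0.0, 10.9]
force: [0.9, -0.1, -0.2]
opening: 0.0216
gripper_force: 30.0
```

Call:
play_rows([
  [0,0,0.15,0,0,0],
  [0,0,0.15,0,0,0],
  [0,0,0.1,0,0,0],
  [0,0,0,0,0,0],
  [0,0,0,0,0,0],
])

```text
clock: 8.35
tool_pos: [0.5657, 0.0037, 0.1083]
orientation: [180.0, 0.0, 10.9]
force: [-0.4, 0.4, -0.6]
opening: 0.0218
gripper_force: 30.0
```

Call:
play_rows([
  [0,0,0.1,0,0,0],
  [0,0,0.05,0,0,0],
  [0,0,0,0,0,0],
  [0,0,0,0,0,0],
])

```text
clock: 8.68
tool_pos: [0.5658, 0.0037, 0.1081]
orientation: [180.0, -0.0, 10.9]
force: [-5.1, 0.7, 11.1]
opening: 0.0216
gripper_force: 30.0
```

Call:
play_rows([
  [0,0,-0.08,0,0,0],
  [0,0,0,0,0,0],
  [0,0,0,0,0,0],
])

```text
clock: 8.93
tool_pos: [0.5659, 0.0038, 0.1082]
orientation: [180.0, -0.0, 10.9]
force: [-2.2, 0.5, 6.1]
opening: 0.0218
gripper_force: 30.0
```

Call:
play_rows([
  [0,0,0,0,0,0],
  [0,0,0,0,0,0],
  [0,0,0,0,0,0],
  [0,0,0,0,0,0],
  [0,0,-0.3,0,0,0],
  [0,0,-0.6,0,0,0],
  [0,0,-1,0,0,0],
  [0,0,-1.5,0,0,0],
  [0,0,-2,0,0,0],
  [0,0,-2,0,0,0],
  [0,0,0,0,0,0],
], grip=3.4)

```text
clock: 9.85
tool_pos: [0.5682, 0.004, 0.187]
orientation: [180.0, -0.4, 10.9]
force: [0.8, -0.5, 1.1]
opening: 0.034
gripper_force: 0.0
```

```bash
python3 go.py 431 229.5 180 0.6
```

```text
t 9.85 pos [568.2   4.  187. ] rpy [180.   -0.4  10.9] open 34.0 f [ 0.8 -0.5  1.1]
shift now [ -9.19 -24.74   0.63] turn [-0.02 -0.42 10.34] shift if turned first [-13.48 -22.69   0.7 ]
```

Call:
play_rows([
  [-0.77,-2.06,0,0,0,0],
  [-0.77,-2.06,0,0,0,0],
  [-0.77,-2.06,0,0,0,0],
  [-0.77,-2.06,0,0,0,0],
  [-0.77,-2.06,0,0,0,0],
  [-0.77,-2.06,0,0,0,0],
  [-0.77,-2.06,0,0,0,0],
  [-0.77,-2.06,0,0,0,0],
  [-0.77,-2.06,0,0,0,0],
  [-0.77,-2.06,0,0,0,0],
  [-0.77,-2.06,0,0,0,0],
  [-0.77,-2.06,0,0,0,0],
  [0,0,0,0,0,5.2],
  [0,0,0,0,0,5.1],
  [0,0,2,0,0,0],
  [0,0,2,0,0,0],
  [0,0,2,0,0,0],
  [0,0,1,0,0,0],
  [0,0,0,0,0,0],
  [0,0,0,0,0,0],
], grip=3.0)

```text
clock: 11.52
tool_pos: [0.4284, 0.229, 0.1121]
orientation: [180.0, 0.0, 0.6]
force: [0.5, -0.2, 0.8]
opening: 0.03
gripper_force: 0.0
```

```bash
python3 go.py 431 229.5 30 0.6; python3 - <<'E'
from h import *
t=snapshot('top');s=snapshot('side')
# die on ridge
a=cv2.resize(t['frame'][185:285,235:335],(400,400),interpolation=3)
b=cv2.resize(s['frame'][170:270,215:315],(400,400),interpolation=3)
cv2.imwrite('pics/g3.png',cv2.convertScaleAbs(np.hstack([a,b])[:,:,::-1],alpha=1.4))
for c in('top','side'): print([np.round(d['position'],3) for d in spot_point(c,'die_a')])
E
```

```text
t 11.52 pos [428.4 229.  112.1] rpy [180.    0.    0.6] open 30.0 f [ 0.5 -0.2  0.8]
shift now [ 0.26 -0.05  8.21] turn [ 0.03  0.   -0.  ] shift if turned first [ 0.26 -0.05  8.21]
[array([0.562, 0.003, 0.098]), array([0.44 , 0.23 , 0.021]), array([ 0.581, -0.103,  0.001])]
[array([0.442, 0.231, 0.02 ]), array([0.566, 0.003, 0.098])]
```

View pics/g3.png

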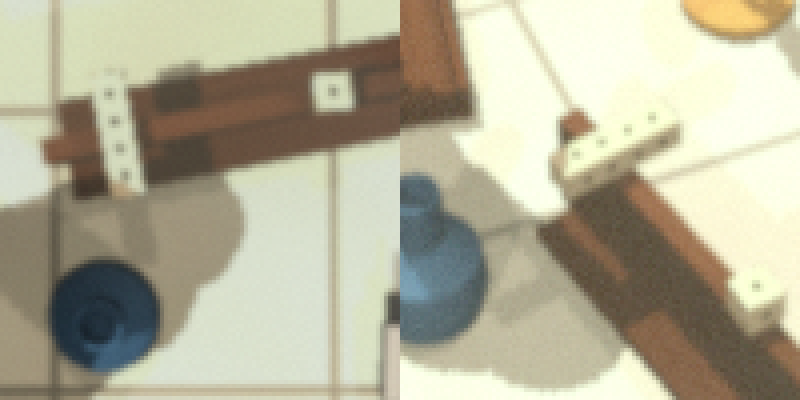

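Call:
play_rows([
  [0.25,-0.05,1.5,0,0,0],
  [0,0,1.5,0,0,0],
  [0,0,1.5,0,0,0],
  [0,0,1.2,0,0,0],
  [0,0,1,0,0,0],
  [0,0,0.8,0,0,0],
  [0,0,0.6,0,0,0],
  [0,0,0,0,0,0],
  [0,0,0,0,0,0],
])

```text
clock: 12.47
tool_pos: [0.4309, 0.2297, 0.0309]
orientation: [180.0, -0.0, 0.6]
force: [0.1, 0.4, 0.6]
opening: 0.03
gripper_force: 0.0
```

Call:
play_rows([
  [0,0,0,0,0,0],
  [0,0,0,0,0,0],
  [0,0,0,0,0,0],
  [0,0,0,0,0,0],
  [0,0,0,0,0,0],
], grip=1.0)

```text
clock: 12.88
tool_pos: [0.4312, 0.2299, 0.0313]
orientation: [-179.9, -0.1, 0.6]
force: [-0.8, 0.1, 6.3]
opening: 0.0221
gripper_force: 29.9
```

Call:
play_rows([
  [0,0,-0.5,0,0,0],
  [0,0,-1,0,0,0],
  [0,0,-1.5,0,0,0],
  [0,0,-2,0,0,0],
  [0,0,-2,0,0,0],
  [0,0,-2,0,0,0],
  [0,0,-2,0,0,0],
  [0,0,-2,0,0,0],
  [0,0,-2,0,0,0],
  [0,0,-1,0,0,0],
  [0,0,0,0,0,-5.2],
  [0,0,0,0,0,-5.1],
  [0,0,0,0,0,0],
  [0,0,0,0,0,0],
])

```text
clock: 14.05
tool_pos: [0.4304, 0.2292, 0.1902]
orientation: [180.0, 0.0, 10.7]
force: [-0.2, 0.5, -0.3]
opening: 0.0215
gripper_force: 29.9
```

```bash
python3 go.py 564.7 -58.3 160 10.9
```

```text
t 14.05 pos [430.4 229.2 190.2] rpy [180.    0.   10.7] open 21.5 f [-0.2  0.5 -0.3]
shift now [ 7.84 30.74  3.03] turn [ 0.02  0.05 -0.18] shift if turned first [ 7.75 30.77  3.02]
```

Call:
play_rows([
  [0.3,1.2,0,0,0,0],
  [0.58,2.27,0,0,0,0],
  [0.58,2.27,0,0,0,0],
  [0.58,2.27,0,0,0,0],
  [0.58,2.27,0,0,0,0],
  [0.58,2.27,0,0,0,0],
  [0.58,2.27,0,0,0,0],
  [0.58,2.27,0,0,0,0],
  [0.58,2.27,0,0,0,0],
  [0.58,2.27,0,0,0,0],
  [0.58,2.27,0,0,0,0],
  [0.58,2.27,0,0,0,0],
  [0.58,2.27,0,0,0,0],
  [0.58,2.27,0,0,0,0],
  [0,0,1,0,0,0],
  [0,0,1.5,0,0,0],
  [0,0,0.8,0,0,0],
  [0,0,0,0,0,0],
  [0,0,0,0,0,0],
])

```text
clock: 15.63
tool_pos: [0.5653, -0.0573, 0.1571]
orientation: [180.0, 0.1, 10.9]
force: [0.1, -0.8, -0.6]
opening: 0.0216
gripper_force: 29.9
```

```bash
python3 go.py 564.7 -58.3 111 10.9; python3 - <<'E'
from h import *
t=snapshot('top');s=snapshot('side')
a=cv2.resize(t['frame'][170:270,240:340],(400,400),interpolation=3)
b=cv2.resize(s['frame'][170:290,215:335],(400,400),interpolation=3)
cv2.imwrite('pics/g4.png',cv2.convertScaleAbs(np.hstack([a,b])[:,:,::-1],alpha=1.4))
E
```

```text
t 15.63 pos [565.3 -57.3 157.1] rpy [1.80e+02 1.00e-01 1.09e+01] open 21.6 f [ 0.1 -0.8 -0.6]
shift now [-0.07  0.08  4.61] turn [ 0.01  0.1  -0.04] shift if turned first [-0.08  0.09  4.61]
```

View pics/g4.png

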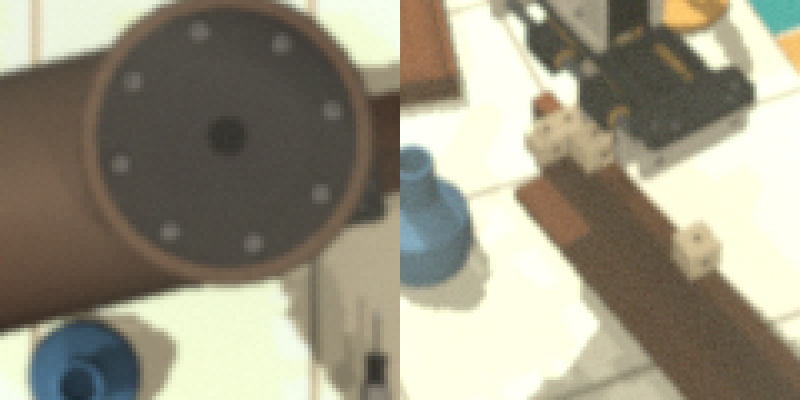

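Call:
play_rows([
  [-0.07,0.08,0.8,0,0,0],
  [0,0,1,0,0,0],
  [0,0,1,0,0,0],
  [0,0,0.8,0,0,0],
  [0,0,0.5,0,0,0],
  [0,0,0.3,0,0,0],
  [0,0,0.2,0,0,0],
  [0,0,0,0,0,0],
  [0,0,0,0,0,0],
])

```text
clock: 16.48
tool_pos: [0.5655, -0.0582, 0.1118]
orientation: [180.0, -0.0, 10.9]
force: [0.7, -0.3, -0.8]
opening: 0.0219
gripper_force: 29.9
```

Call:
play_rows([
  [0,0,0.1,0,0,0],
  [0,0,0.1,0,0,0],
  [0,0,0,0,0,0],
  [0,0,0,0,0,0],
])

```text
clock: 16.82
tool_pos: [0.5653, -0.0581, 0.1098]
orientation: [-180.0, -0.0, 10.9]
force: [0.7, -0.1, -1.0]
opening: 0.0215
gripper_force: 29.9
```

Call:
play_rows([
  [0,0,0.1,0,0,0],
  [0,0,0.05,0,0,0],
  [0,0,0,0,0,0],
  [0,0,0,0,0,0],
])

```text
clock: 17.15
tool_pos: [0.5653, -0.0582, 0.1083]
orientation: [180.0, -0.0, 10.9]
force: [-0.5, -0.3, 1.2]
opening: 0.0216
gripper_force: 29.9
```

Call:
play_rows([
  [0,0,0.05,0,0,0],
  [0,0,0,0,0,0],
  [0,0,0,0,0,0],
])

```text
clock: 17.4
tool_pos: [0.5653, -0.0582, 0.1083]
orientation: [180.0, -0.0, 10.9]
force: [-2.4, 1.1, 5.7]
opening: 0.0222
gripper_force: 29.9
```

Call:
play_rows([
  [0,0,0,0,0,0],
  [0,0,0,0,0,0],
  [0,0,0,0,0,0],
  [0,0,0,0,0,0],
  [0,0,-0.3,0,0,0],
  [0,0,-0.6,0,0,0],
  [0,0,-1,0,0,0],
  [0,0,-1.5,0,0,0],
  [0,0,-2,0,0,0],
  [0,0,-2,0,0,0],
  [0,0,-2,0,0,0],
  [0,0,0,0,0,0],
], grip=3.4)

```text
clock: 18.4
tool_pos: [0.5676, -0.0581, 0.2072]
orientation: [179.9, -0.4, 10.9]
force: [1.7, -0.7, 0.2]
opening: 0.0338
gripper_force: 0.0
```

```bash
python3 go.py 440 -305 200 10.9
```

```text
t 18.4 pos [567.6 -58.1 207.2] rpy [179.9  -0.4  10.9] open 33.8 f [ 1.7 -0.7  0.2]
shift now [-17.22  21.82   0.61] turn [ 0.07 -0.43  0.04] shift if turned first [-17.2   21.83   0.72]
```

Call:
play_rows([
  [-1.43,1.82,0,0,0,0],
  [-1.43,1.82,0,0,0,0],
  [-1.43,1.82,0,0,0,0],
  [-1.43,1.82,0,0,0,0],
  [-1.43,1.82,0,0,0,0],
  [-1.43,1.82,0,0,0,0],
  [-1.43,1.82,0,0,0,0],
  [-1.43,1.82,0,0,0,0],
  [-1.43,1.82,0,0,0,0],
  [-1.43,1.82,0,0,0,0],
  [-1.43,1.82,0,0,0,0],
  [-1.43,1.82,0,0,0,0],
  [0,0,2,0,0,0],
  [0,0,2,0,0,0],
  [0,0,2,0,0,0],
  [0,0,2,0,0,0],
  [0,0,1,0,0,0],
  [0,0,0,0,0,0],
  [0,0,0,0,0,0],
], grip=5.6)

```text
clock: 19.98
tool_pos: [0.4382, -0.3052, 0.1121]
orientation: [180.0, 0.0, 10.9]
force: [0.5, -0.9, 0.9]
opening: 0.0559
gripper_force: 0.0
```

```bash
python3 go.py 440 -305.3 46 10.9; python3 - <<'E'
from h import *
t=snapshot('top');s=snapshot('side')
print(blobs(t,(250,190,310,250),.107,80,150))
for c in('top','side'):
  for n in('die_a','flask_mouth'): print(n,[np.round(d['position'],3) for d in spot_point(c,n)])
a=cv2.resize(t['frame'][180:280,240:340],(400,400),interpolation=3)
b=cv2.resize(s['frame'][290:390,215:315],(400,400),interpolation=3)
cv2.imwrite('pics/g5.png',cv2.convertScaleAbs(np.hstack([a,b])[:,:,::-1],alpha=1.4))
E
```

```text
t 19.98 pos [ 438.2 -305.2  112.1] rpy [180.    0.   10.9] open 55.9 f [ 0.5 -0.9  0.9]
shift now [0.18 0.05 6.61] turn [0.01 0.02 0.  ] shift if turned first [0.18 0.05 6.61]
[[562.7, -36.7, 149.5, 149.0, 89.9]]
die_a [array([0.562, 0.005, 0.098]), array([ 0.573, -0.06 ,  0.099]), array([ 0.581, -0.101,  0.004])]
flask_mouth [array([0.448, 0.014, 0.099]), array([0.563, 0.006, 0.098])]
die_a [array([ 0.424, -0.188, -0.001])]
flask_mouth []
```

View pics/g5.png

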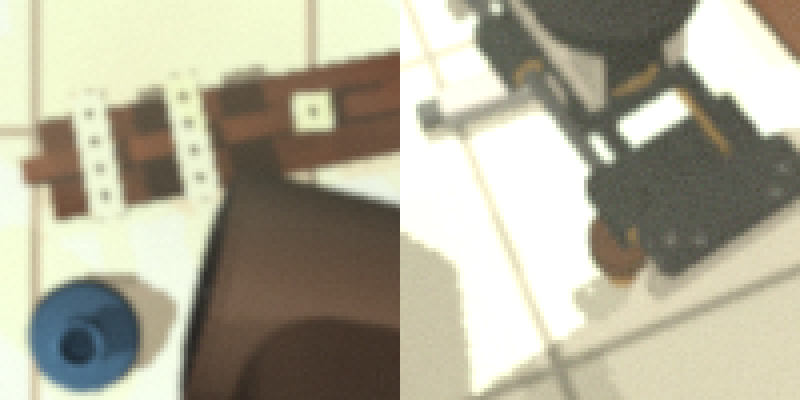

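Call:
play_rows([
  [0.18,0.05,1.5,0,0,0],
  [0,0,1.5,0,0,0],
  [0,0,1.5,0,0,0],
  [0,0,1.1,0,0,0],
  [0,0,0.7,0,0,0],
  [0,0,0.3,0,0,0],
  [0,0,0,0,0,0],
  [0,0,0,0,0,0],
])

```text
clock: 20.95
tool_pos: [0.4402, -0.3053, 0.0462]
orientation: [180.0, -0.0, 10.9]
force: [-0.1, -0.2, 0.6]
opening: 0.0557
gripper_force: 0.0
```

Call:
play_rows([
  [0,0,0,0,0,0],
  [0,0,0,0,0,0],
  [0,0,0,0,0,0],
  [0,0,0,0,0,0],
  [0,0,0,0,0,0],
  [0,0,0,0,0,0],
], grip=2.4)

```text
clock: 21.45
tool_pos: [0.4401, -0.3053, 0.046]
orientation: [180.0, -0.0, 10.9]
force: [-0.2, 0.6, 3.0]
opening: 0.0335
gripper_force: 30.0
```

Call:
play_rows([
  [0,0,-0.5,0,0,0],
  [0,0,-1,0,0,0],
  [0,0,-2,0,0,0],
  [0,0,-2,0,0,0],
  [0,0,-2,0,0,0],
  [0,0,-2,0,0,0],
  [0,0,-2,0,0,0],
  [0,0,-2,0,0,0],
  [0,0,-2,0,0,0],
  [0,0,-1.5,0,0,0],
  [0,0,0,0,0,0],
  [0,0,0,0,0,0],
])

```text
clock: 22.45
tool_pos: [0.4401, -0.3053, 0.2171]
orientation: [179.9, -0.1, 10.9]
force: [0.2, 0.3, -1.8]
opening: 0.0331
gripper_force: 30.0
```

```bash
python3 go.py 446 14.2 210 10.9
```

```text
t 22.45 pos [ 440.1 -305.3  217.1] rpy [ 1.799e+02 -1.000e-01  1.090e+01] open 33.1 f [ 0.2  0.3 -1.8]
shift now [  6.61 -31.26   0.69] turn [ 0.06 -0.14 -0.02] shift if turned first [  6.62 -31.26   0.71]
```

Call:
play_rows([
  [0.26,-1.26,0,0,0,0],
  [0.45,-2.1,0,0,0,0],
  [0.45,-2.1,0,0,0,0],
  [0.45,-2.1,0,0,0,0],
  [0.45,-2.1,0,0,0,0],
  [0.45,-2.1,0,0,0,0],
  [0.45,-2.1,0,0,0,0],
  [0.45,-2.1,0,0,0,0],
  [0.45,-2.1,0,0,0,0],
  [0.45,-2.1,0,0,0,0],
  [0.45,-2.1,0,0,0,0],
  [0.45,-2.1,0,0,0,0],
  [0.45,-2.1,0,0,0,0],
  [0.45,-2.1,0,0,0,0],
  [0.45,-2.1,0,0,0,0],
  [0,-0.6,0,0,0,0],
  [0,0,1,0,0,0],
  [0,0,1,0,0,0],
  [0,0,0,0,0,0],
  [0,0,0,0,0,0],
])

```text
clock: 24.12
tool_pos: [0.4444, 0.0132, 0.1946]
orientation: [180.0, 0.1, 10.9]
force: [-0.8, 0.3, 0.0]
opening: 0.0331
gripper_force: 30.0
```

```bash
python3 go.py 446 14.2 150 10.9; python3 - <<'E'
from h import *
s=snapshot('side');
o=get_obs();p=o['tool_pos']
# stopper: predicted outline px of head (bottom 20mm, top 2mm below TCP) and taper tip; measure blobs by hue
hsv=cv2.cvtColor(s['frame'],cv2.COLOR_RGB2HSV)
for n,dz in(('headbot',-.020),('tip',-.046)):print(n,pix(s,p+[0,0,dz]))
print('mouth',pix(s,[.446,.0142,.1]))
u,v=pix(s,p+[0,0,-.046])[0].astype(int)
for r in range(v-16,v+8,2): print(r,[tuple(s['frame'][r,c]//16) for c in range(u-12,u+13,2)])
E
```

```text
t 24.12 pos [444.4  13.2 194.6] rpy [1.80e+02 1.00e-01 1.09e+01] open 33.1 f [-0.8  0.3  0. ]
shift now [ 0.19 -0.07  4.46] turn [ 0.04  0.15 -0.04] shift if turned first [ 0.18 -0.06  4.46]
headbot [[214.83790774 194.73856112]]
tip [[215.97822418 202.89505228]]
mouth [[218.36542708 217.24374444]]
186 [(np.uint8(3), np.uint8(3), np.uint8(2)), (np.uint8(3), np.uint8(3), np.uint8(2)), (np.uint8(3), np.uint8(3), np.uint8(2)), (np.uint8(4), np.uint8(3), np.uint8(3)), (np.uint8(4), np.uint8(4), np.uint8(3)), (np.uint8(3), np.uint8(3), np.uint8(2)), (np.uint8(3), np.uint8(3), np.uint8(2)), (np.uint8(3), np.uint8(3), np.uint8(2)), (np.uint8(3), np.uint8(3), np.uint8(3)), (np.uint8(3), np.uint8(3), np.uint8(3)), (np.uint8(3), np.uint8(3), np.uint8(2)), (np.uint8(3), np.uint8(3), np.uint8(3)), (np.uint8(3), np.uint8(3), np.uint8(3))]
188 [(np.uint8(5), np.uint8(4), np.uint8(2)), (np.uint8(3), np.uint8(3), np.uint8(2)), (np.uint8(3), np.uint8(3), np.uint8(2)), (np.uint8(5), np.uint8(4), np.uint8(3)), (np.uint8(5), np.uint8(4), np.uint8(3)), (np.uint8(3), np.uint8(3), np.uint8(3)), (np.uint8(3)
[... 5019 characters left out ...]
8(11), np.uint8(11), np.uint8(10)), (np.uint8(11), np.uint8(11), np.uint8(10)), (np.uint8(11), np.uint8(11), np.uint8(10))]
208 [(np.uint8(11), np.uint8(11), np.uint8(10)), (np.uint8(11), np.uint8(11), np.uint8(10)), (np.uint8(11), np.uint8(11), np.uint8(10)), (np.uint8(11), np.uint8(11), np.uint8(10)), (np.uint8(11), np.uint8(11), np.uint8(10)), (np.uint8(11), np.uint8(11), np.uint8(10)), (np.uint8(11), np.uint8(11), np.uint8(10)), (np.uint8(11), np.uint8(11), np.uint8(10)), (np.uint8(11), np.uint8(11), np.uint8(10)), (np.uint8(11), np.uint8(11), np.uint8(10)), (np.uint8(11), np.uint8(11), np.uint8(10)), (np.uint8(11), np.uint8(11), np.uint8(10)), (np.uint8(11), np.uint8(11), np.uint8(10))]
```

Call:
play_rows([
  [0.17,-0.07,1,0,0,0],
  [0,0,1,0,0,0],
  [0,0,1,0,0,0],
  [0,0,0.9,0,0,0],
  [0,0,0.5,0,0,0],
  [0,0,0,0,0,0],
  [0,0,0,0,0,0],
])

```text
clock: 24.75
tool_pos: [0.4469, 0.015, 0.1518]
orientation: [180.0, 0.0, 10.9]
force: [0.2, 0.6, -0.0]
opening: 0.0332
gripper_force: 30.0
```

Call:
play_rows([
  [0,0,0.3,0,0,0],
  [0,0,0.3,0,0,0],
  [0,0,0.3,0,0,0],
  [0,0,0.3,0,0,0],
  [0,0,0,0,0,0],
  [0,0,0,0,0,0],
])

```text
clock: 25.25
tool_pos: [0.4467, 0.0151, 0.1395]
orientation: [180.0, 0.0, 10.9]
force: [0.3, 0.4, -0.5]
opening: 0.0331
gripper_force: 30.0
```

Call:
play_rows([
  [-0.06,0.06,0.3,0,0,0],
  [0,0,0.3,0,0,0],
  [0,0,0.3,0,0,0],
  [0,0,0.2,0,0,0],
  [0,0,0,0,0,0],
  [0,0,0,0,0,0],
])

```text
clock: 25.75
tool_pos: [0.4463, 0.0144, 0.1285]
orientation: [180.0, 0.0, 10.9]
force: [0.0, 0.6, -1.7]
opening: 0.0332
gripper_force: 30.0
```

Call:
play_rows([
  [0,0,0.2,0,0,0],
  [0,0,0.2,0,0,0],
  [0,0,0,0,0,0],
  [0,0,0,0,0,0],
])

```text
clock: 26.08
tool_pos: [0.4462, 0.0144, 0.1246]
orientation: [180.0, 0.0, 10.9]
force: [0.1, -0.4, -0.3]
opening: 0.0334
gripper_force: 30.0
```

Call:
play_rows([
  [0,0,0.15,0,0,0],
  [0,0,0.15,0,0,0],
  [0,0,0.1,0,0,0],
  [0,0,0,0,0,0],
  [0,0,0,0,0,0],
])

```text
clock: 26.5
tool_pos: [0.4462, 0.0144, 0.1206]
orientation: [180.0, 0.0, 10.9]
force: [0.0, -0.5, -0.5]
opening: 0.033
gripper_force: 30.0
```

Call:
play_rows([
  [0,0,0.1,0,0,0],
  [0,0,0.0,0,0,0],
  [0,0,0,0,0,0],
])

```text
clock: 26.75
tool_pos: [0.4465, 0.0145, 0.12]
orientation: [180.0, -0.0, 10.9]
force: [-0.3, 0.4, 5.3]
opening: 0.0331
gripper_force: 30.0
```

Call:
play_rows([
  [0,0,0,0,0,0],
  [0,0,0,0,0,0],
  [0,0,0,0,0,0],
  [0,0,0,0,0,0],
  [0,0,-0.5,0,0,0],
  [0,0,-1,0,0,0],
  [0,0,-2,0,0,0],
  [0,0,-2,0,0,0],
  [0,0,-2,0,0,0],
  [0,0,-2,0,0,0],
  [0,-2.5,-1,0,0,0],
  [0,-2.5,0,0,0,0],
  [0,-2.5,0,0,0,0],
  [0,-2.5,0,0,0,0],
  [0,-2.5,0,0,0,0],
  [0,-2.5,0,0,0,0],
  [0,-2.5,0,0,0,0],
  [0,-2.5,0,0,0,0],
  [0,0,0,0,0,0],
  [0,0,0,0,0,0],
], grip=5.0)

```text
clock: 28.42
tool_pos: [0.4082, 0.2118, 0.2248]
orientation: [180.0, 0.0, 11.0]
force: [-0.6, -0.6, -0.4]
opening: 0.0499
gripper_force: 0.0
```

```bash
python3 - <<'E'
from h import *
t=snapshot('top');s=snapshot('side')
for c in('top','side'):
  for n in('die_a','ridge_cube','flask','stopper','flask_mouth'): print(c,n,[(np.round(d['position'],3).tolist(),round(d['score'],2)) for d in spot_point(c,n)][:3])
print('stopper top pred px',pix(s,[.4463,.0144,.118]),pix(t,[.4463,.0144,.118]))
for z,im,nm in((.118,t,'top'),(.118,s,'side')):
  u,v=pix(im,[.4463,.0144,.118])[0].astype(int);w=im['frame'][v-14:v+15,u-14:u+15].astype(int)
  m=((w[:,:,0]-w[:,:,2])>15).astype(np.uint8);n,l,st,ce=cv2.connectedComponentsWithStats(m)
  k=1+st[1:,4].argmax();print(nm,'red blob',st[k],ce[k]+[u-14,v-14],world(im,[ce[k]+[u-14,v-14]],.118 if nm=='top' else .112))
E
```

```text
top die_a [([0.575, -0.054, 0.096], 0.83), ([0.562, 0.003, 0.098], 0.49), ([0.46, 0.284, -0.002], 0.38)]
top ridge_cube [([0.589, -0.131, 0.092], 0.66)]
top flask [([0.445, 0.015, -0.001], 0.83)]
top stopper [([0.448, 0.016, 0.074], 0.66)]
top flask_mouth [([0.447, 0.012, 0.101], 0.87), ([0.442, 0.013, -0.001], 0.15)]
side die_a [([0.565, 0.001, 0.097], 0.91), ([0.577, -0.056, 0.097], 0.61)]
side ridge_cube [([0.589, -0.132, 0.094], 0.72)]
side flask [([0.444, 0.019, -0.0], 0.71)]
side stopper [([0.457, 0.285, -0.001], 0.73), ([0.442, 0.012, 0.075], 0.66), ([0.443, 0.018, -0.0], 0.52)]
side flask_mouth [([0.447, 0.019, 0.102], 0.6), ([0.59, -0.131, 0.095], 0.51)]
stopper top pred px [[217.73048496 211.86846094]] [[258.98685093 266.18850454]]
top red blob [  0   0  29  29 189] [253.14814815 271.23280423] [[0.43386929 0.02887624]]
side red blob [  0   0  29  29 671] [215.3561848  209.97317437] [[0.44448332 0.02761026]]
```

All checks agree: both dice are on the ridge, the stopper is home at about 74–75 mm, and the robot is clear of everything.

```bash
python3 -c "
from plant import *
print(close_job())"
```

```text
the job is handed in; nothing more can be done
None
```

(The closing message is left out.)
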